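Pack a carrier board and secure the hasp of its transport case

ROBOT

A 6-joint arm with a two-finger parallel gripper is mounted at the origin on the work surface; the furniture and walls round the work are solid. World frame = base frame: x ahead of the robot, y to its left, z up, the work surface at z = 0. Lengths are in m, angles in rad, forces in N, time in s.
With the tool pointing down it reaches from about 0.3 to 0.775 m from the base axis. Payload 14.6 kg.
Tool frame: the origin (TCP) lies where the fingers leave the gripper's body, on its centre line; the fingertips stand 73 mm ahead of it and the grasp point (between the pads) lies 54 mm ahead of it; z points along the fingers, y is the line along which they close (so a half turn about z gives the same grasp; the last joint's range is limited). The gripper opens to 85 mm and grips with 20 to 120 N. Pads are 22 mm wide; open, the fingers measure 114 mm over their backs; the gripper's body (76 mm by 85 mm) begins 54 mm behind the grasp point. The pads swing forward as they close: fully open they stand 13 mm farther back than shut.
Start: joints at [1.164, 0.3, 1.521, -0, 1.321, -0.067], TCP at [0.183, 0.519, 0.304] pointing down, gripper open.
Joint ranges: [-3.03, 3.03], [-0.79, 2.21], [0.23, 2.52], [-1.04, 4.18], [0, 3.07], [-2.55, 2.55]. Speed limits (rad/s): [2.22, 2.22, 2.57, 3.14, 3.14, 3.14].

INTERFACE

Orientations are given as a unit quaternion [w, x, y, z].
In Python, from rig import telemetry, camera, close_job gives the robot as it stands.
- The arm moves only by the tool carry_out, never from a script. Its argument "deltas" is a list of rows, each a list of 3 entries, a list of its own where there are three numbers: the shift along the world's x, y, z scaled (see below), then the turn, a rotation vector about the world's x, y, z scaled (see below), then the opening, from -1 (shut) to 1 (fully open). In form: [[[tx, ty, tz], [rx, ry, rz], fingers], ...]. A call has exactly 5 rows; each row is the pose to reach, as a shift and turn from the pose commanded when the call began, turning the shorter way round; what a row does not reach only later rows make up. The controller multiplies each number of a shift by 0.6 m and each number of a turn by 360 degrees. A row lasts 1/10 s, in which the tool goes at most 50 mm and 8.59 degrees, less where a joint would pass 70% of its speed; a pose out of reach is approached as far as the arm can. A call with a number of a shift or a turn outside -1 to 1 is refused whole. A call with a gripper value outside its range is refused whole. The fingers move at their own pace and stop on an object; "force" is the grip in N (left out, the last holds). Time passes only in rows, so rows that repeat a pose let the fingers close, or fill a call up. It gives the time, the measured TCP pose, the force, the opening and the grip force at its end, in the units of the state.
- telemetry.observe(): the state, without advancing time (a new reading comes with each control period).
- camera(name): name is "scene" or "side" or "wrist"; returns a dict with "img" (384x512x3 uint8, blue, green, red), "range_z" (384x512 float32, m along the optical axis (not along the pixel's ray), 0 where there is no reading), "intrinsics" (3x3 intrinsics, pixels), "eye" and "rotation" of the camera in the world. Camera axes: x right, y up, looking along -z (the intrinsics and any distortion apply to the point x, -y, -z); pixel columns grow to the right and rows downward; lengths in m; the calibration is good to about 2 mm. A picture is of the moment at which its call begins.
- close_job(): hands the job in; it is judged then, once.
The state is a dict: "time_s": time; "joint_pos": joint angles; "joint_velocities": joint speeds; "effort": joint torques, N m; "position": TCP position; "ee_rot": TCP orientation; "wrist_force": force on the tool from outside, world axes, zero at the start; "wrist_torque": the same for the moment, N m; "grip_width": finger opening in m; "finger_force": force on a finger pad.
Only numpy, scipy, OpenCV 4.12 (cv2) and the standard library are available. Lean on these libraries where they do the work, as an engineer would, in place of code of your own. Each camera call takes 0.05 s, during which the arm holds its last target. There are 200 camera calls.

TASK

Pack the dark red carrier board for transport: take it out of the bench rack, slide it upright all the way down into the empty middle guides of the open aluminium case, lowering it without letting it drop, and leave the grey boards and the blue-capped bottle where they stand. Then shut the lid flush, swing the slotted hasp over the staple until it lies flat on the lid, and turn the staple's wing a quarter turn so that it lies across the hasp.

Things in the scene. Friction and masses are not known exactly. Their poses are not given: they have to be found in the camera images.
- board_red: dark red carrier board, 92 x 49 mm, plate 5 mm thick, small parts on one face; 60 g. Stands on a short edge in one of the rack's slots. Origin: centre of the plate's bare back; x along the 92 mm length (upright as it stands), y along the 49 mm width, z from the back (0) to the face with parts (plate 5, parts to 12 mm). Grasp across the 49 mm width, near its top.
- rack: black bench rack with blue rails, 104 (x) x 82 (y) mm, fixed; origin under its centre, z up. Slots across x at x = -28, 0 and +28 mm: guides hold a board's long edges (at y = +-25 mm) up to 42 mm above the bench; boards stand on a floor 6 mm high, tops 98 mm up. The red board may be in any slot, grey ones in the other two.
- case: aluminium transport case, 110 (x) x 140 (y) mm, walls 4 mm, rim at z = 105, inner floor at z = 6 mm, fixed. Origin under its centre, z up, front faces -x. Slots across x at -28, 0, +28 mm (outer two hold grey boards, middle empty); guides from the floor to z = 60 mm at both sides: channels 8 mm wide, mouths flared to 13 mm, 54 mm apart (y = +-27). A seated board's top is at z = 98.
- middle_slot (a point): point on the case where the centre of the seated board's plate belongs: on the middle of the empty slot, 52 mm above the bench (46 mm above the inner floor). Axes as the case.
- lid (a joint): angle of the flat lid: 0 shut, grows as it opens, up to 1.9 rad. Hinge line along the case's y at x = +55, z = 105 mm in the case's frame; lid 110 mm long, 140 mm wide, 5 mm thick (top at z = 110 mm when shut). Stiff hinge: it stays where it is left. Starts open, leaning back; can be pushed shut from behind.
- lid_front_edge (a point): middle of the lid's free (front) edge, at half its thickness. Axes as the lid: x towards the hinge, z out of its top face.
- hasp (a joint): angle of the steel hasp: 0 flat on the shut lid, 1.57 upright, more leaning out over the front. Hinge line along the case's y at x = -62, z = 112.5 mm in the case's frame. Strap 104 mm long, 40 mm wide, 3 mm thick, slot 14 mm wide from 26 to 70 mm from the hinge line. Stiff hinge: it stays where it is left. Starts leaning out to the front.
- hasp_end (a point): on the hasp's free end, 102 mm from its hinge line, mid width and mid thickness. Axes: x from the hinge to the end, z up when it lies shut.
- staple (a joint): angle of the swivel staple on the lid: 0 when its wing points along the case's x (along the slot of the hasp, which then passes over it), +-1.57 across the hasp, turning either way; positive is anticlockwise seen from above the shut lid. It starts near 0.
- staple_wing (a point): centre of the staple's dark steel wing, 30 (x) x 8.5 (y) x 18 (z) mm, on a short post 69 mm from the lid's hinge line, mid width. With the lid shut the wing stands from z = 116.6 to 134.6 mm above the bench, 2.6 mm above the shut hasp. z is the turning axis.
- board_grey_a: grey carrier board of the same size standing in the rack; stays there. Origin and axes as the red board.
- board_grey_b: second grey board in the rack; stays there.
- board_grey_c: grey board in the case's front slot; stays there.
- board_grey_d: grey board in the case's back slot; stays there.
- dropper: white bottle with a blue cap, 40 mm across, 105 mm tall, standing to the right of the rack; stays standing. Origin under its centre.
Things that resemble listed ones, but are neither listed nor needed, are in the scene too. Leave any purple look-alike of the board_red alone.

How it is judged:
On the way, in this order (a step that is already met when the one before it is completed fails the run):
1. the red board stands fully down in the case's middle guides, let go (x of board_red in the frame of middle_slot between -0.007 and 0.007 m and y of board_red in the frame of middle_slot between -0.006 and 0.006 m and z of board_red in the frame of middle_slot between -0.005 and 0.005 m and angle between the x axis of board_red and the z axis of case, either way round below 0.1 rad and contact force between the fingers and board_red below 0.05 N), for 0.2 s.
2. the lid is shut with the board home (x of board_red in the frame of middle_slot between -0.007 and 0.007 m and y of board_red in the frame of middle_slot between -0.006 and 0.006 m and z of board_red in the frame of middle_slot between -0.005 and 0.005 m and angle between the x axis of board_red and the z axis of case, either way round below 0.1 rad and value of joint lid below 0.05 rad), for 0.2 s.
3. the hasp lies on the shut lid, over the staple (value of joint lid below 0.05 rad and value of joint hasp below 0.07 rad), for 0.2 s.
4. the staple's wing lies across the hasp (all of step 3 and (value of joint staple above 1.25 rad or value of joint staple below -1.25 rad)), for 0.2 s.
At the end, for the whole second after the job is handed in: Red board at rest in the middle guides, back's centre within 7 mm (x), 6 mm (y), 5 mm (z) of middle_slot, upright within 0.1 rad; lid within 0.05 rad of shut, hasp within 0.07 rad of flat, staple over 1.25 rad from the hasp's length; the four grey boards within 15 mm of their starts (all of step 4 and x of board_red in the frame of middle_slot between -0.007 and 0.007 m and y of board_red in the frame of middle_slot between -0.006 and 0.006 m and z of board_red in the frame of middle_slot between -0.005 and 0.005 m and angle between the x axis of board_red and the z axis of case, either way round below 0.1 rad and linear speed of board_red below 0.02 m/s and distance of each of board_grey_a, board_grey_b, board_grey_c, board_grey_d from where it was at the start of the episode below 0.015 m); the robot touches nothing.
It fails at once if the red board is let go over or in the case more than 20 mm above its seat (dropped) (horizontal distance between board_red and middle_slot below 0.05 m and z of board_red in the frame of middle_slot above 0.02 m and contact force between the fingers and board_red below 0.05 N).
It fails at once if a grey board is moved more than 30 mm (distance of any of board_grey_a, board_grey_b, board_grey_c, board_grey_d from where it was at the start of the episode above 0.03 m).
It fails at once if the blue-capped bottle is tipped or shoved more than 30 mm (distance of dropper from where it was at the start of the episode above 0.03 m or angle between dropper's own z axis and vertical above 0.35 rad).
It also fails if it takes over 70 s, if anything falls off the work surface, if the arm or the gripper's body presses on something with over 40 N, if the wrist force passes 120 N, or if a joint passes its speed limit or range.

## Working session

There is one attempt and no reset: what is moved stays moved. The work goes in short steps, Python scripts to look and compute and a tool call to move; the robot and the scene stay as the last step left them, time stands still between calls to the robot, and variables do not carry over. Pictures are saved under pics/ and viewed, at most 10 in all, crops included, and the job is handed in when it is done.

Besides the shell and the picture viewer there is one more tool, called after "Request:" as name(argument=value, ...), one argument or row to a line, values as JSON. carry_out: Moves the arm, as the interface text tells. Shifts and turns lie within -1 to 1; 1 stands for 0.6 m of shift or 360 degrees of turn. Its arguments: {"type":"object","properties":{"deltas":{"type":"array","items":{"type":"array"}},"force":{"type":"number"}},"required":["deltas"]}

```bash
mkdir -p pics; cat > h.py <<'E'
import numpy as np,cv2
from rig import telemetry,camera,close_job
def snap(n,save=None):
    c=camera(n)
    if save: cv2.imwrite('pics/'+save,c['img'])
    np.savez(''+n+'.npz',**{k:np.array(v) for k,v in c.items()})
    return c
def cloud(c):
    K=np.array(c['intrinsics']);d=c['range_z'];v,u=np.mgrid[:d.shape[0],:d.shape[1]]
    p=np.stack([(u-K[0,2])/K[0,0]*d,-(v-K[1,2])/K[1,1]*d,-d],-1)
    P=p@np.array(c['rotation']).T+np.array(c['eye']); P[d==0]=np.nan
    return P
E
python3 - <<'E'
from h import *
a=snap('scene');b=snap('side')
cv2.imwrite('pics/a.png',a['img']);cv2.imwrite('pics/b.png',b['img'])
for c in(a,b): print(c['eye'],c['rotation'],c['intrinsics'])
print(telemetry.observe())
E
```

```text
[-0.02437932 -0.33911658  0.7958485 ] [ 0.85089891  0.3566504  -0.14176892 -0.35871033] [[413.3962629    0.         248.67767367]
 [  0.         413.3962629  194.46673903]
 [  0.           0.           1.        ]]
[ 0.20932682 -0.7031831   0.71637721] [ 0.8821711   0.45602185 -0.06090014 -0.10054543] [[409.91179715   0.         258.77605837]
 [  0.         409.91179715 185.79727765]
 [  0.           0.           1.        ]]
{'time_s': 0.1, 'joint_pos': array([ 1.16439444e+00,  3.00421394e-01,  1.52149165e+00, -1.05892117e-05,
        1.32067317e+00, -6.66052906e-02]), 'joint_velocities': array([-2.15656983e-04, -1.37055407e-03, -1.17598158e-03, -1.01897665e-03,
       -4.75990180e-04, -3.77084538e-05]), 'effort': array([ 4.52202039e-05, -5.44380140e+01, -3.62367439e+01, -1.03266193e-04,
        3.07602226e-03,  6.78460168e-06]), 'position': array([0.18327205, 0.51843932, 0.30338637]), 'ee_rot': array([-1.11411740e-04,  1.69080796e-01,  9.85602069e-01, -4.84153529e-04]), 'wrist_force': array([ 0.2398397 , -0.68098876,  0.24404577]), 'wrist_torque': array([-0.01051815,  0.04389607, -0.00458892]), 'finger_force': 0.0, 'grip_width': 0.08538589848369171}
```

View pics/a.png

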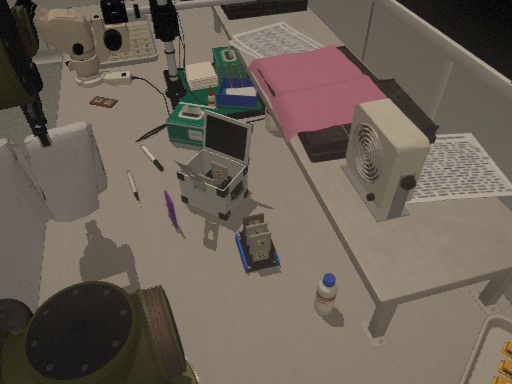

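View pics/b.png

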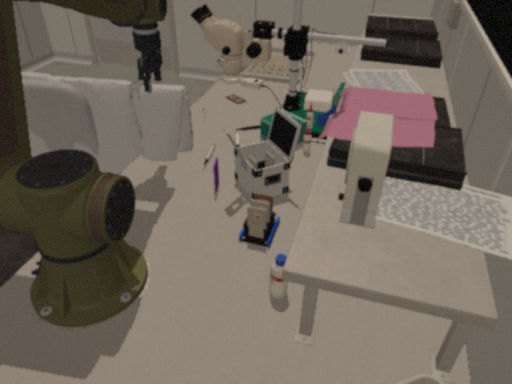

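The scene view shows the case at (215,180), the rack at (257,243) and the bottle at (326,295). The purple look-alike lies at (170,208), and the lid leans back. The side view shows the case at (263,165), the rack at (259,225) and the bottle at (279,277).

```bash
sed -i 's/^import numpy.*/&\nfrom scipy.spatial.transform import Rotation as R/; s/np.array(c\[.rotation.\]).T/R.from_quat(np.roll(c["rotation"],-1)).as_matrix().T/' h.py
python3 - <<'E'
from h import *
a=np.load('scene.npz');b=np.load('side.npz')
A=cv2.resize(a['img'][100:280,165:290],None,fx=3.2,fy=3.2,interpolation=cv2.INTER_CUBIC)
B=cv2.resize(b['img'][95:255,220:325],None,fx=3.6,fy=3.6,interpolation=cv2.INTER_CUBIC)
m=np.zeros((580,790,3),np.uint8);m[:A.shape[0],:A.shape[1]]=A;m[:B.shape[0],402:402+B.shape[1]]=B
cv2.imwrite('pics/c.png',np.clip(m*1.5,0,255).astype(np.uint8))
for c,px in((a,[(205,113),(249,127),(245,162),(204,147),(178,162),(215,180),(257,243),(328,275),(326,310),(257,217),(240,235),(278,265),(100,250),(170,208)]),(b,[(281,260),(259,225),(263,155),(262,200)])):
    P=cloud(c)
    for u,v in px: print((u,v),P[v,u].round(3),c['img'][v,u])
E
```

```text
(205, 113) [0.524 0.37  0.205] [ 91 102 107]
(249, 127) [0.554 0.243 0.209] [ 93 104 108]
(245, 162) [0.533 0.238 0.114] [ 89 102 107]
(204, 147) [0.502 0.362 0.112] [ 90 103 107]
(178, 162) [0.355 0.265 0.208] [ 95 102 106]
(215, 180) [0.484 0.306 0.041] [62 83 99]
(257, 243) [0.388 0.057 0.075] [62 76 80]
(328, 275) [ 0.41  -0.116  0.106] [121  72  58]
(326, 310) [ 0.391 -0.138  0.021] [ 96 113 125]
(257, 217) [0.431 0.098 0.095] [46 55 67]
(240, 235) [0.395 0.119 0.045] [54 59 66]
(278, 265) [0.418 0.018 0.001] [53 61 66]
(100, 250) [ 0.152  0.357 -0.   ] [78 88 94]
(170, 208) [0.325 0.291 0.064] [71 44 67]
(281, 260) [ 0.404 -0.13   0.104] [132  70  47]
(259, 225) [0.401 0.051 0.048] [79 91 99]
(263, 155) [0.489 0.363 0.056] [ 97 107 113]
(262, 200) [0.421 0.102 0.085] [ 74  94 110]
```

View pics/c.png

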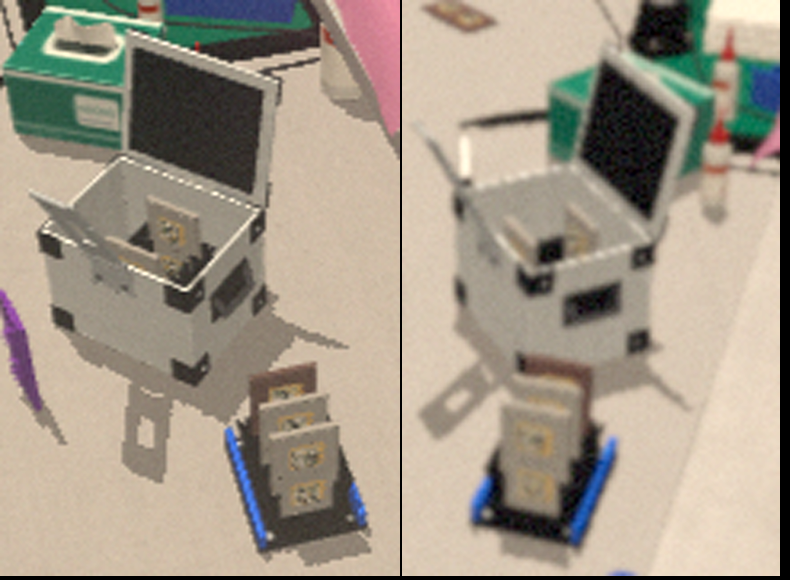

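The crop shows the red board in the rear slot (nearest the case) at scene pixel about (253,218), with the grey boards in front of it. The case's middle slot is empty, the hasp leans to the front, and the lid leans back. Next I fit the poses.

```bash
cat >> h.py <<'E'
from scipy.optimize import least_squares
def fitcase(P):
    Q=P.reshape(-1,3);Q=Q[np.isfinite(Q).all(1)]
    def f(p,S):
        c,s=np.cos(p[2]),np.sin(p[2]);d=S[:,:2]-p[:2];x=c*d[:,0]+s*d[:,1];y=-s*d[:,0]+c*d[:,1]
        return x,y
    p=np.array([.465,.305,.24]);Q=Q[(Q[:,2]>.065)&(Q[:,2]<.1)]
    for tol in(.02,.012,.006,.004):
        x,y=f(p,Q)
        m=[(abs(x-(a))<tol)&(abs(y)<.06) for a in(-.055,.051,-.051)]+[(abs(y-a)<tol)&(abs(x)<.048) for a in(-.07,.066,-.066)]
        # outer faces preferred
        def r(p):
            return np.concatenate([f(p,Q[k])[0 if i<3 else 1]-a for i,(k,a) in enumerate(zip(m,(-.055,.051,-.051,-.07,.066,-.066)))])
        p=least_squares(r,p,loss='soft_l1',f_scale=.002).x
    print('case',p.round(4),np.degrees(p[2]).round(2),[k.sum() for k in m],[np.median(f(p,Q[k])[0 if i<3 else 1]-a).round(4) if k.any() else None for i,(k,a) in enumerate(zip(m,(-.055,.051,-.051,-.07,.066,-.066)))])
    return p
def tops(P,img,x0=.36,x1=.47,y0=.02,y1=.14,z0=.088):
    Q=P.reshape(-1,3);C=img.reshape(-1,3)
    k=(Q[:,2]>z0)&(Q[:,2]<.115)&(Q[:,0]>x0)&(Q[:,0]<x1)&(Q[:,1]>y0)&(Q[:,1]<y1)
    return Q[k],C[k]
E
python3 - <<'E'
from h import *
al=[]
for n in('scene','side'):
    c=np.load(n+'.npz');P=cloud(c);fitcase(P);al.append(P.reshape(-1,3))
    Q,C=tops(P,c['img'])
    o=np.argsort(Q[:,0]);
    red=(C[:,2]>1.25*C[:,1]); print(n,len(Q),red.sum())
    for nm,k in(('red',red),('grey',~red)):
        if k.sum()>5: r=cv2.minAreaRect((Q[k][:,:2]*1000).astype(np.float32));print(nm,r,Q[k].mean(0).round(4),Q[k][:,2].max())
p=fitcase(np.vstack(al))
# lid/hasp side profile in case frame
for n,P in zip(('scene','side'),al):
    c,s=np.cos(p[2]),np.sin(p[2]);d=P[:,:2]-p[:2];x=c*d[:,0]+s*d[:,1];y=-s*d[:,0]+c*d[:,1];z=P[:,2]
    for nm,k in(('lid',(x>.04)&(x<.13)&(abs(y)<.075)&(z>.125)&(z<.23)),('hasp',(x<-.05)&(x>-.14)&(abs(y)<.03)&(z>.12)&(z<.23))):
        if k.sum()>10:
            f=np.polyfit(z[k],x[k],1);print(n,nm,k.sum(),'lean deg',np.degrees(np.arctan(f[0])).round(1),'zmax',np.percentile(z[k],98).round(3),'y',np.percentile(y[k],[2,98]).round(3),'x@z.15',np.polyval(f,.15).round(4))
# height map of rack
H=np.zeros((140,150,3),np.uint8)
E
```

```text
case [0.4634 0.287  0.2417] 13.85 [np.int64(360), np.int64(275), np.int64(278), np.int64(224), np.int64(140), np.int64(177)] [np.float64(0.0008), np.float64(0.0012), np.float64(-0.0028), np.float64(0.001), np.float64(0.0015), np.float64(-0.0027)]
scene 330 55
red ((424.09295654296875, 105.77770233154297), (9.815250396728516, 44.642494201660156), 62.73823928833008) [0.423  0.1048 0.0957] 0.10083251309610197
grey ((409.72406005859375, 81.1663818359375), (64.73357391357422, 48.63381576538086), 59.693214416503906) [0.4062 0.0747 0.0955] 0.10276560671176704
case [0.4624 0.2873 0.2415] 13.83 [np.int64(179), np.int64(135), np.int64(139), np.int64(290), np.int64(203), np.int64(220)] [np.float64(0.001), np.float64(0.0014), np.float64(-0.0027), np.float64(0.0008), np.float64(0.0014), np.float64(-0.0023)]
side 291 71
red ((421.70989990234375, 102.29887390136719), (6.592620849609375, 45.33124542236328), 61.04133224487305) [0.4222 0.1032 0.0938] 0.10178783963380489
grey ((409.5653381347656, 79.97016906738281), (65.51273345947266, 49.635101318359375), 59.485084533691406) [0.4055 0.0713 0.0955] 0.10123030321891602
case [0.463  0.2872 0.2419] 13.86 [np.int64(538), np.int64(405), np.int64(410), np.int64(508), np.int64(338), np.int64(399)] [np.float64(0.0008), np.float64(0.0012), np.float64(-0.0028), np.float64(0.0009), np.float64(0.0014), np.float64(-0.0026)]
scene lid 1656 lean deg 14.4 zmax 0.213 y [-0.068  0.067] x@z.15 0.0639
scene hasp 177 lean deg -26.6 zmax 0.209 y [-0.019  0.019] x@z.15 -0.0797
side lid 952 lean deg 14.2 zmax 0.213 y [-0.069  0.067] x@z.15 0.063
side hasp 86 lean deg -26.8 zmax 0.209 y [-0.021  0.019] x@z.15 -0.0802
```

Request:
carry_out(
  deltas=[
    [[0,0,0.1],[0,0,-0.023],1],
    [[0.13,-0.23,0.1],[0,0,-0.093],1],
    [[0.13,-0.23,0.1],[0,0,-0.093],1],
    [[0.13,-0.23,0.1],[0,0,-0.093],1],
    [[0.13,-0.23,0.1],[0,0,-0.093],1],
  ],
)

```text
time_s: 0.6
position: [0.2628, 0.3776, 0.3644]
ee_rot: [0.0, 0.449, 0.893, 0.0]
wrist_force: [-0.3, 0.4, -0.4]
grip_width: 0.0854
finger_force: 0.0
```

Request:
carry_out(
  deltas=[
    [[0.13,-0.23,0],[0,0,-0.093],1],
    [[0.13,-0.23,0],[0,0,-0.093],1],
    [[0.13,-0.23,0],[0,0,-0.093],1],
    [[0.13,-0.23,0],[0,0,-0.093],1],
    [[0.13,-0.23,0],[0,0,-0.093],1],
  ],
)

```text
time_s: 1.1
position: [0.3399, 0.2417, 0.3638]
ee_rot: [-0.0, 0.686, 0.727, -0.0]
wrist_force: [0.4, 0.9, -0.2]
grip_width: 0.0855
finger_force: 0.0
```

Request:
carry_out(
  deltas=[
    [[0.13,-0.23,0],[0,0,-0.093],1],
    [[0.13,-0.23,0],[0,0,-0.093],1],
    [[0.13,-0.23,0],[0,0,-0.093],1],
    [[0.13,-0.23,0],[0,0,-0.093],1],
    [[0.13,-0.23,0],[0,0,-0.093],1],
  ],
)

```text
time_s: 1.6
position: [0.4178, 0.1045, 0.3635]
ee_rot: [-0.0, 0.865, 0.501, -0.0]
wrist_force: [-0.1, -0.2, 0.7]
grip_width: 0.0857
finger_force: 0.0
```

```bash
cat >> h.py <<'E'
def pose():
    s=telemetry.observe();Rm=R.from_quat(np.roll(s['ee_rot'],-1)).as_matrix()
    print('t',round(s['time_s'],2),'pos',s['position'].round(4),'yaw_y',np.degrees(np.arctan2(Rm[1,1],Rm[0,1])).round(2),'z',Rm[:,2].round(4),'F',s['wrist_force'].round(2),'w',round(s['grip_width'],4),'ff',round(s['finger_force'],2),'q',s['joint_pos'].round(2))
    return s,Rm
E
python3 - <<'E'
from h import *
s,Rm=pose()
c=snap('wrist','w1.png');P=cloud(c);print(c['eye'],c['intrinsics'])
Q,C=tops(P,c['img'],z0=.09);print(len(Q))
red=(C[:,2]>1.2*C[:,1])
for nm,k in(('red',red),('grey',~red)):
    if k.sum()>5: r=cv2.minAreaRect((Q[k][:,:2]*1000).astype(np.float32));print(nm,k.sum(),r,Q[k].mean(0).round(4))
E
```

```text
t 1.6 pos [0.4178 0.1045 0.3635] yaw_y -29.86 z [-9.e-04  0.e+00 -1.e+00] F [-0.09 -0.22  0.73] w 0.0857 ff 0.0 q [ 0.16 -0.02  1.74  0.    1.42  0.68]
[0.45857429 0.17214608 0.43398396] [[277.66421024   0.         253.78146881]
 [  0.         277.66421024 188.694407  ]
 [  0.           0.           1.        ]]
643
red 204 ((426.7164306640625, 104.50525665283203), (5.679848670959473, 48.33312225341797), 58.2801628112793) [0.4268 0.1049 0.0975]
grey 439 ((412.5898132324219, 79.54336547851562), (62.34271240234375, 47.443946838378906), 59.21818923950195) [0.4062 0.0693 0.0968]
```

View pics/w1.png

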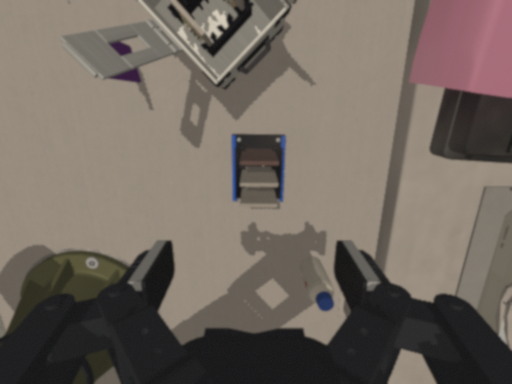

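The wrist view shows the red board's top edge at (259,157) with the two grey boards below it. The measured edge, 5.7 x 48 mm at z 0.0975, matches the given sizes.

Request:
carry_out(
  deltas=[
    [[0.0145,0,-0.08],[0,0,-0.0033],1],
    [[0.0145,0,-0.16],[0,0,-0.0033],1],
    [[0.0145,0,-0.2],[0,0,-0.0033],1],
    [[0.0145,0,-0.2],[0,0,-0.0033],1],
    [[0.0145,0,-0.2],[0,0,-0.0033],1],
  ],
)

```text
time_s: 2.15
position: [0.4261, 0.1058, 0.2449]
ee_rot: [0.0, 0.869, 0.494, 0.0]
wrist_force: [-0.5, -0.4, 0.7]
grip_width: 0.0851
finger_force: 0.0
```

```bash
python3 - <<'E'
from h import *
s,Rm=pose()
c=snap('wrist');P=cloud(c)
Q,C=tops(P,c['img'],z0=.092)
red=(C[:,2]>1.2*C[:,1])
for nm,k in(('red',red),):
    if k.sum()>5: r=cv2.minAreaRect((Q[k][:,:2]*1000).astype(np.float32));print(nm,k.sum(),r,Q[k].mean(0).round(4),np.median(Q[k],0))
P=P.reshape(-1,3);p=fitcase(P)
E
```

```text
t 2.15 pos [0.4261 0.1058 0.2449] yaw_y -30.79 z [ 6.e-04  2.e-04 -1.e+00] F [-0.5  -0.37  0.68] w 0.0851 ff 0.0 q [0.16 0.11 1.89 0.   1.14 0.7 ]
red 461 ((426.97882080078125, 104.63922119140625), (5.361336708068848, 48.52338409423828), 59.38733673095703) [0.4275 0.1049 0.0974] [0.42747451 0.10467664 0.09806088]
case [0.4686 0.285  0.2386] 13.67 [np.int64(550), np.int64(0), np.int64(544), np.int64(1230), np.int64(0), np.int64(1121)] [np.float64(0.002), None, np.float64(-0.002), np.float64(0.0027), None, np.float64(-0.0012)]
```

Request:
carry_out(
  deltas=[
    [[0.0015,-0.002,-0.05],[0,0,0],1],
    [[0.0015,-0.002,-0.1],[0,0,0],1],
    [[0.0015,-0.002,-0.15],[0,0,0],1],
    [[0.0015,-0.002,-0.175],[0,0,0],1],
    [[0.0015,-0.002,-0.175],[0,0,0],1],
  ],
)

```text
time_s: 2.7
position: [0.427, 0.1037, 0.1388]
ee_rot: [-0.0, 0.87, 0.493, -0.0]
wrist_force: [0.3, 0.4, -0.2]
grip_width: 0.0855
finger_force: 0.0
```

Request:
carry_out(
  deltas=[
    [[0,0,0],[0,0,0],-0.2],
    [[0,0,0],[0,0,0],-0.4],
    [[0,0,0],[0,0,0],-0.6],
    [[0,0,0],[0,0,0],-0.8],
    [[0,0,0],[0,0,0],-1],
  ],
  force=40,
)

```text
time_s: 3.2
position: [0.4275, 0.1036, 0.1403]
ee_rot: [0.0, 0.871, 0.492, 0.001]
wrist_force: [-2.0, 1.6, 8.1]
grip_width: 0.0481
finger_force: 39.5
```

Request:
carry_out(
  deltas=[
    [[0,0,0],[0,0,0],-1],
    [[0,0,0],[0,0,0],-1],
    [[0,0,0],[0,0,0],-1],
    [[0,0,0],[0,0,0],-1],
    [[0,0,0],[0,0,0],-1],
  ],
)

```text
time_s: 3.7
position: [0.4275, 0.1036, 0.1403]
ee_rot: [0.0, 0.871, 0.492, 0.001]
wrist_force: [-3.2, 1.8, 9.6]
grip_width: 0.0482
finger_force: 39.5
```

Request:
carry_out(
  deltas=[
    [[0,0,0.03],[0,0,0],-1],
    [[0,0,0.06],[0,0,0],-1],
    [[0,0,0.1],[0,0,0],-1],
    [[0,0,0.17],[0,0,0],-1],
    [[0,0,0.233],[0,0,0],-1],
  ],
)

```text
time_s: 4.2
position: [0.4267, 0.1033, 0.2811]
ee_rot: [0.0, 0.871, 0.492, 0.0]
wrist_force: [0.9, 0.4, -0.2]
grip_width: 0.048
finger_force: 41.3
```

```bash
python3 - <<'E'
from h import *
s,Rm=pose()
al=[]
for n in('wrist','scene','side'):
    c=snap(n);P=cloud(c);Q=P.reshape(-1,3);al.append(Q);C=c['img'].reshape(-1,3)
    L=(Q-s['position'])@Rm
    red=(C[:,2]>1.2*C[:,1])&(C[:,2]>1.3*C[:,0])&(abs(L[:,0])<.02)&(abs(L[:,1])<.03)&(L[:,2]>.03)&(L[:,2]<.15)
    print(n,red.sum(),L[red].mean(0).round(4) if red.any() else '',np.percentile(L[red],[3,50,97],axis=0).round(4) if red.any() else '')
np.save('al.npy',np.vstack(al[1:]))
E
```

```text
t 4.2 pos [0.4267 0.1033 0.2811] yaw_y -31.09 z [ 1.e-03  2.e-04 -1.e+00] F [ 0.87  0.41 -0.23] w 0.048 ff 41.35 q [0.15 0.07 1.85 0.   1.22 0.7 ]
wrist 6314 [0.0022 0.0014 0.0703] [[-0.0011 -0.0209  0.041 ]
 [ 0.0025  0.0014  0.064 ]
 [ 0.0031  0.0238  0.1239]]
scene 574 [-0.0011  0.0005  0.0756] [[-0.0034 -0.0227  0.0348]
 [-0.0011  0.0015  0.0768]
 [ 0.0017  0.0225  0.1224]]
side 501 [-0.0019  0.0006  0.0812] [[-0.0048 -0.0226  0.0393]
 [-0.0019  0.0024  0.0819]
 [ 0.001   0.0223  0.1261]]
```

Request:
carry_out(
  deltas=[
    [[0.0153,0.077,0],[0,0,0.02],-1],
    [[0.0153,0.077,0],[0,0,0.04],-1],
    [[0.0153,0.077,0],[0,0,0.06],-1],
    [[0.0153,0.077,0],[0,0,0.08],-1],
    [[0.0153,0.077,0],[0,0,0.0937],-1],
  ],
)

```text
time_s: 4.85
position: [0.4357, 0.1496, 0.2776]
ee_rot: [-0.0, 0.689, 0.725, -0.001]
wrist_force: [0.3, 0.3, 0.1]
grip_width: 0.048
finger_force: 41.4
```

Request:
carry_out(
  deltas=[
    [[0.0153,0.077,0],[0,0,0.02],-1],
    [[0.0153,0.077,0],[0,0,0.04],-1],
    [[0.0153,0.077,0],[0,0,0.06],-1],
    [[0.0153,0.077,0],[0,0,0.08],-1],
    [[0.0153,0.077,0],[0,0,0.0937],-1],
  ],
)

```text
time_s: 5.35
position: [0.4449, 0.1957, 0.2776]
ee_rot: [-0.001, 0.449, 0.894, -0.001]
wrist_force: [-0.5, -0.6, -0.1]
grip_width: 0.0478
finger_force: 41.4
```

Request:
carry_out(
  deltas=[
    [[0.0153,0.077,0],[0,0,0.02],-1],
    [[0.0153,0.077,0],[0,0,0.04],-1],
    [[0.0153,0.077,0],[0,0,0.06],-1],
    [[0.0153,0.077,0],[0,0,0.08],-1],
    [[0.0153,0.077,0],[0,0,0.0937],-1],
  ],
)

```text
time_s: 5.85
position: [0.4541, 0.2419, 0.2775]
ee_rot: [-0.001, 0.17, 0.985, -0.0]
wrist_force: [-0.1, -0.5, 0.4]
grip_width: 0.0482
finger_force: 41.6
```

Request:
carry_out(
  deltas=[
    [[0.0153,0.077,0],[0,0,0.02],-1],
    [[0.0153,0.077,0],[0,0,0.04],-1],
    [[0.0153,0.077,0],[0,0,0.06],-1],
    [[0.0153,0.077,0],[0,0,0.08],-1],
    [[0.0153,0.077,0],[0,0,0.0937],-1],
  ],
)

```text
time_s: 6.35
position: [0.4633, 0.2881, 0.2775]
ee_rot: [-0.001, -0.123, 0.992, -0.0]
wrist_force: [-0.0, -0.2, -0.8]
grip_width: 0.048
finger_force: 41.7
```

```bash
cat >> h.py <<'E'
def fit2(P,p0=(.4637,.288,.2418),faces=((-.055,0,0),(.051,0,0),(-.07,1,0),(.066,1,0))):
    Q=P.reshape(-1,3);Q=Q[np.isfinite(Q).all(1)];p=np.array(p0)
    Q=Q[(Q[:,2]>.068)&(Q[:,2]<.1)&(np.hypot(Q[:,0]-p[0],Q[:,1]-p[1])<.12)]
    def f(p,S):
        c,s=np.cos(p[2]),np.sin(p[2]);d=S[:,:2]-p[:2];return np.c_[c*d[:,0]+s*d[:,1],-s*d[:,0]+c*d[:,1]]
    for tol in(.006,.003,.002,.002,.002):
        L=f(p,Q);m=[(abs(L[:,i]-a)<tol)&(abs(L[:,1-i])<(.06 if i==0 else .048)) for a,i,_ in faces]
        p=least_squares(lambda p:np.concatenate([f(p,Q[k])[:,i]-a for k,(a,i,_) in zip(m,faces)]),p).x
    print('fit2',p.round(4),np.degrees(p[2]).round(2),[int(k.sum()) for k in m],[float(np.median(f(p,Q[k])[:,i]-a).round(4)) for k,(a,i,_) in zip(m,faces)])
    return p
E
python3 - <<'E'
from h import *
s,Rm=pose()
fit2(np.load('al.npy'))
c=snap('wrist','w2.png');P=cloud(c)
# held board in tool frame
Q=P.reshape(-1,3);C=c['img'].reshape(-1,3);L=(Q-s['position'])@Rm
red=(C[:,2]>1.2*C[:,1])&(C[:,2]>1.3*C[:,0])&(abs(L[:,0])<.02)&(abs(L[:,1])<.03)&(L[:,2]>.03)&(L[:,2]<.15)
print(red.sum(),np.percentile(L[red],[3,50,97],axis=0).round(4))
k=(Q[:,2]>.1025)&(Q[:,2]<.108)
d=Q[:,:2]-[.4637,.288];a=.2418;x=np.cos(a)*d[:,0]+np.sin(a)*d[:,1];y=-np.sin(a)*d[:,0]+np.cos(a)*d[:,1]
for nm,kk,v in(('left rim y 66..70',(abs(x)<.04)&(y>.05)&(y<.08),y),('right',(abs(x)<.04)&(y<-.05)&(y>-.08),y),('front x -55..-51',(abs(y)<.06)&(x<-.04)&(x>-.07),x),('back',(abs(y)<.06)&(x>.04)&(x<.07),x)):
    m=k&kk; print(nm,m.sum(),np.percentile(v[m],[5,50,95]).round(4) if m.sum()>5 else '')
fit2(P,faces=((.051,0,0),(.066,1,0),(-.066,1,0)))
# guide region: heights in 55..63mm
E
```

```text
t 6.35 pos [0.4633 0.2881 0.2775] yaw_y 104.14 z [-1.6e-03 -9.0e-04 -1.0e+00] F [-0.01 -0.2  -0.85] w 0.048 ff 41.7 q [ 0.49  0.31  1.57 -0.    1.26 -1.33]
fit2 [0.4637 0.2887 0.2398] 13.74 [400, 203, 221, 208] [-0.0001, 0.0002, -0.0, 0.0001]
6346 [[-0.0031 -0.0238  0.041 ]
 [ 0.0007 -0.0018  0.0639]
 [ 0.0014  0.0206  0.1239]]
left rim y 66..70 417 [0.0643 0.0659 0.0683]
right 423 [-0.0715 -0.0692 -0.0676]
front x -55..-51 823 [-0.0544 -0.0516 -0.0493]
back 5 
fit2 [0.466  0.2869 0.2408] 13.8 [268, 752, 741] [0.0, -0.0, -0.0]
```

View pics/w2.png

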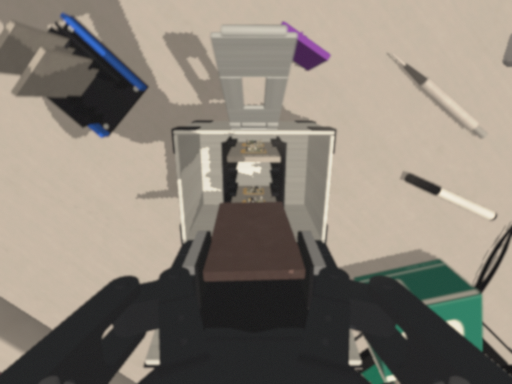

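The wrist view shows the held board above the case and the middle slot at about (253,170) free between the grey boards. The two viewing yaws give the wrist camera a world bias of about (1.8,-0.7) mm. With that corrected, the case centre is about (0.464,0.288), which agrees with the fixed cameras. Now I lower the board to above the guides.

Request:
carry_out(
  deltas=[
    [[0.0005,0.0008,0],[0,0,-0.001],-1],
    [[0.0005,0.0008,-0.04],[0,0,-0.001],-1],
    [[0.0005,0.0008,-0.08],[0,0,-0.001],-1],
    [[0.0005,0.0008,-0.115],[0,0,-0.001],-1],
    [[0.0005,0.0008,-0.115],[0,0,-0.001],-1],
  ],
)

```text
time_s: 6.9
position: [0.463, 0.2881, 0.2068]
ee_rot: [-0.002, -0.116, 0.993, -0.001]
wrist_force: [0.3, -0.4, 0.1]
grip_width: 0.0481
finger_force: 41.7
```

```bash
python3 - <<'E'
from h import *
s,Rm=pose()
for n in('scene','side'):
    c=snap(n);P=cloud(c).reshape(-1,3);C=c['img'].reshape(-1,3)
    L=(P-s['position'])@Rm
    red=(C[:,2]>1.2*C[:,1])&(C[:,2]>1.3*C[:,0])&(abs(L[:,0])<.02)&(abs(L[:,1])<.03)&(L[:,2]>.03)&(L[:,2]<.15)
    print(n,red.sum(),np.percentile(L[red],[3,50,97],axis=0).round(4) if red.any() else '')
a=np.load('scene.npz')['img'][100:230,165:275];b=np.load('side.npz')['img'][95:225,220:330]
cv2.imwrite('pics/d.png',np.clip(cv2.resize(np.hstack([a,b]),None,fx=3.6,fy=3.6,interpolation=cv2.INTER_CUBIC)*1.5,0,255).astype(np.uint8))
E
```

```text
t 6.9 pos [0.463  0.2881 0.2068] yaw_y 103.31 z [-0.0046 -0.0025 -1.    ] F [ 0.31 -0.44  0.06] w 0.0481 ff 41.67 q [ 0.49  0.39  1.64 -0.    1.12 -1.31]
scene 383 [[-0.0003 -0.0244  0.0416]
 [ 0.0021 -0.0003  0.0858]
 [ 0.0041  0.0212  0.1284]]
side 197 [[-0.002  -0.0256  0.0393]
 [ 0.0021 -0.      0.0896]
 [ 0.004   0.0234  0.1287]]
```

View pics/d.png

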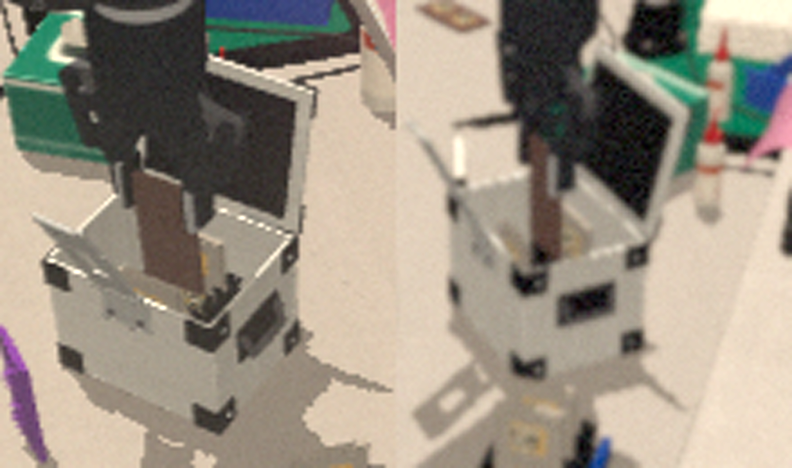

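The crop shows the board hanging upright over the middle slot, between the grey boards and clear of the lid. I lower it slowly.

Request:
carry_out(
  deltas=[
    [[0.001,0.001,-0.02],[0,0,0.0008],-1],
    [[0.001,0.001,-0.04],[0,0,0.0008],-1],
    [[0.001,0.001,-0.06],[0,0,0.0008],-1],
    [[0.001,0.001,-0.075],[0,0,0.0008],-1],
    [[0.001,0.001,-0.09],[0,0,0.0008],-1],
  ],
)

```text
time_s: 7.5
position: [0.4645, 0.2892, 0.1547]
ee_rot: [-0.0, -0.12, 0.993, -0.0]
wrist_force: [0.2, 0.3, -1.1]
grip_width: 0.0483
finger_force: 41.7
```

Request:
carry_out(
  deltas=[
    [[0,0,-0.008],[0,0,0],-1],
    [[0,0,-0.014],[0,0,0],-1],
    [[0,0,-0.02],[0,0,0],-1],
    [[0,0,-0.023],[0,0,0],-1],
    [[0,0,-0.024],[0,0,0],-1],
  ],
)

```text
time_s: 8.0
position: [0.4646, 0.2893, 0.1413]
ee_rot: [0.0, -0.12, 0.993, 0.0]
wrist_force: [0.6, 0.6, 0.2]
grip_width: 0.0481
finger_force: 41.7
```

Request:
carry_out(
  deltas=[
    [[0,0,-0.001],[0,0,0],-1],
    [[0,0,-0.002],[0,0,0],-1],
    [[0,0,-0.003],[0,0,0],-1],
    [[0,0,-0.004],[0,0,0],-1],
    [[0,0,-0.004],[0,0,0],-1],
  ],
)

```text
time_s: 8.5
position: [0.4652, 0.2894, 0.1403]
ee_rot: [0.001, -0.12, 0.993, 0.0]
wrist_force: [-1.1, -2.8, 12.4]
grip_width: 0.0481
finger_force: 42.7
```

Request:
carry_out(
  deltas=[
    [[0,0,0],[0,0,0],0.3],
    [[0,0,0],[0,0,0],0.5],
    [[0,0,0],[0,0,0],0.5],
    [[0,0,0],[0,0,0],0.5],
    [[0,0,0],[0,0,0],0.5],
  ],
)

```text
time_s: 9.0
position: [0.4645, 0.2892, 0.1388]
ee_rot: [-0.0, -0.12, 0.993, -0.0]
wrist_force: [0.6, -0.5, 0.3]
grip_width: 0.0639
finger_force: 0.0
```

Request:
carry_out(
  deltas=[
    [[0,0,0.03],[0,0,0],0.5],
    [[0,0,0.08],[0,0,0],0.5],
    [[0,0,0.16],[0,0,0],0.5],
    [[0,0,0.24],[0,0,0],0.5],
    [[0,0,0.3],[0,0,0],0.5],
  ],
)

```text
time_s: 9.5
position: [0.4645, 0.2892, 0.3221]
ee_rot: [0.001, -0.12, 0.993, 0.0]
wrist_force: [0.7, 0.1, 0.2]
grip_width: 0.0638
finger_force: 0.0
```

```bash
python3 - <<'E'
from h import *
s,Rm=pose()
a=.241;o=np.array([.464,.2882])
for n in('scene','side','wrist'):
    c=snap(n);P=cloud(c).reshape(-1,3);C=c['img'].reshape(-1,3)
    d=P[:,:2]-o;x=np.cos(a)*d[:,0]+np.sin(a)*d[:,1];y=-np.sin(a)*d[:,0]+np.cos(a)*d[:,1];z=P[:,2]
    red=(C[:,2]>1.2*C[:,1])&(C[:,2]>1.3*C[:,0])&(abs(x)<.02)&(abs(y)<.04)&(z>.03)&(z<.15)
    print(n,red.sum(),np.percentile(np.c_[x,y,z][red],[3,50,97],axis=0).round(4) if red.any() else '')
    k=(x>.04)&(x<.13)&(abs(y)<.06)&(z>.125)&(z<.23)
    if k.sum()>100: f=np.polyfit(z[k],x[k],1);print('lid',np.degrees(np.arctan(f[0])).round(1),np.polyval(f,.2).round(4))
E
```

```text
t 9.5 pos [0.4645 0.2892 0.3221] yaw_y 103.76 z [ 0.0022  0.0012 -1.    ] F [0.66 0.08 0.23] w 0.0638 ff 0.0 q [ 0.49  0.28  1.51  0.    1.35 -1.32]
scene 156 [[-0.0029 -0.0257  0.0574]
 [-0.0009 -0.009   0.0832]
 [ 0.0034  0.0185  0.1006]]
lid 14.2 0.075
side 84 [[-0.004  -0.025   0.058 ]
 [-0.0024 -0.0014  0.0851]
 [ 0.0007  0.0163  0.1004]]
lid 14.4 0.074
wrist 660 [[-0.0006 -0.0255  0.0327]
 [-0.0001 -0.0037  0.0828]
 [ 0.0046  0.0193  0.0992]]
lid 14.9 0.0769
```

The board is seated, with its top at about 0.099 and centred. Next I check the space behind the lid, at case y = -45 mm, before pushing it.

```bash
python3 - <<'E'
from h import *
a=.241;o=np.array([.464,.2882])
def W(x,y): return (o+np.array([[np.cos(a),-np.sin(a)],[np.sin(a),np.cos(a)]])@[x,y]).round(4)
H={}
for n in('scene','side','wrist'):
    P=cloud(np.load(n+'.npz')).reshape(-1,3)
    d=P[:,:2]-o;x=np.cos(a)*d[:,0]+np.sin(a)*d[:,1];y=-np.sin(a)*d[:,0]+np.cos(a)*d[:,1];z=P[:,2]
    print(n)
    for x0 in np.arange(.07,.22,.02):
        r=[]
        for y0 in np.arange(-.14,.08,.02):
            k=(x>=x0)&(x<x0+.02)&(y>=y0)&(y<y0+.02);r.append(f'{z[k].max()*1000:4.0f}({k.sum()})' if k.sum()>2 else '  --')
        print(round(x0,2),*r)
for xc in(.105,.071,.0488,.0278,.0094,-.005,-.012,-.014): print(xc,W(xc,-.045))
E
```

```text
scene
0.07    4(35)    4(42)    3(36)  214(121)  215(117)  214(92)  214(93)  215(53)  213(36)  214(88)  215(50)   --
0.09  225(45)    5(37)    4(37)    4(32)    4(32)    3(3)   --   --   --   --   --   --
0.11  245(103)  227(46)    4(32)    4(35)    5(37)    4(20)   --   --   --   --   --   --
0.13  252(100)  245(111)  228(40)    4(36)    4(32)    5(30)   --   --   --   --   --   --
0.15  254(77)  254(92)  243(93)  222(33)    6(32)    5(31)    4(16)   --   --   --    2(3)   --
0.17  254(67)  253(62)  250(82)  236(73)    6(26)    4(31)    3(28)    4(5)   --   --   --   --
0.19  253(67)  252(57)  250(43)  236(42)  211(67)    6(28)    4(29)    3(17)   --   --   --   --
0.21  253(59)  248(39)  239(37)  234(41)  219(71)  201(61)    4(28)    4(28)    2(4)   --   --   --
side
0.07    4(11)    5(30)    5(26)  213(84)  215(81)  214(61)  215(46)  215(40)  214(44)  214(41)  214(19)   --
0.09   --    5(10)    5(26)    5(24)    5(26)    3(23)    4(19)    3(5)   --   --   --   --
0.11  247(22)   --    4(9)    5(25)    4(25)    4(22)    3(25)    4(23)    5(14)   --   --   --
0.13  253(33)  244(13) 
[... 609 characters left out ...]
3(155)    2(7)   --   --    2(11)    2(13)    1(13)    2(7)   --   --    2(46)
0.11    2(148)  224(141)   --   --   --   --   --   --   --   --   --    2(20)
0.13  236(220)  236(850)  226(49)   --   --   --   --   --   --   --   --   --
0.15  197(138)  225(380)  225(12)   --   --   --   --   --   --   --   --   --
0.17   --  197(105)   --   --   --   --   --   --   --   --   --   --
0.19   --   --   --   --   --   --   --   --   --   --   --   --
0.21   --   --   --   --   --   --   --   --   --   --   --   63(6)
0.105 [0.5767 0.2696]
0.071 [0.5437 0.2614]
0.0488 [0.5221 0.2561]
0.0278 [0.5017 0.2511]
0.0094 [0.4839 0.2467]
-0.005 [0.4699 0.2433]
-0.012 [0.4631 0.2416]
-0.014 [0.4611 0.2412]
```

The strip at case y > 0 is clear, but a tall object stands near y = -0.1, so I push at y = +45 mm, which also keeps off the staple.

Request:
carry_out(
  deltas=[
    [[0.075,0.056,0],[0,0,0],-1],
    [[0.151,0.113,0],[0,0,0],-1],
    [[0.151,0.113,0],[0,0,0],-1],
    [[0.151,0.113,0],[0,0,0],-1],
    [[0.151,0.113,0],[0,0,0],-1],
  ],
)

```text
time_s: 10.15
position: [0.5547, 0.3567, 0.3175]
ee_rot: [-0.001, -0.12, 0.993, -0.0]
wrist_force: [0.7, -1.2, -0.3]
grip_width: -0.0003
finger_force: 0.0
```

Request:
carry_out(
  deltas=[
    [[0,0,-0.04],[0,0,0],-1],
    [[0,0,-0.08],[0,0,0],-1],
    [[0,0,-0.1235],[0,0,0],-1],
    [[0,0,-0.1235],[0,0,0],-1],
    [[0,0,-0.1235],[0,0,0],-1],
  ],
)

```text
time_s: 10.65
position: [0.5548, 0.3567, 0.2458]
ee_rot: [0.0, -0.12, 0.993, 0.0]
wrist_force: [-0.1, -0.4, 0.8]
grip_width: 0.0001
finger_force: 0.0
```

Request:
carry_out(
  deltas=[
    [[-0.027,-0.0065,0.008],[0,0,0],-1],
    [[-0.054,-0.013,0.017],[0,0,0],-1],
    [[-0.072,-0.0175,0.022],[0,0,0],-1],
    [[-0.09,-0.022,0.026],[0,0,0],-1],
    [[-0.09,-0.022,0.026],[0,0,0],-1],
  ],
)

```text
time_s: 11.15
position: [0.5007, 0.3438, 0.2631]
ee_rot: [0.002, -0.12, 0.993, 0.001]
wrist_force: [0.4, -0.9, 0.1]
grip_width: 0.0002
finger_force: 0.0
```

```bash
cat >> h.py <<'E'
def prof(names=('scene','side')):
    a=.241;o=np.array([.464,.2882])
    for n in names:
        c=snap(n);P=cloud(c).reshape(-1,3)
        d=P[:,:2]-o;x=np.cos(a)*d[:,0]+np.sin(a)*d[:,1];y=-np.sin(a)*d[:,0]+np.cos(a)*d[:,1];z=P[:,2]
        for y0,y1 in((-.07,-.03),(-.02,.02),(.03,.07)):
            print(n,y0,[(round(x0,2),int(np.percentile(z[k],95)*1000)) for x0 in np.arange(-.12,.1,.02) for k in[(x>x0)&(x<x0+.02)&(y>y0)&(y<y1)] if k.sum()>3])
E
python3 - <<'E'
from h import *
pose();prof()
E
```

```text
t 11.15 pos [0.5007 0.3438 0.2631] yaw_y 103.78 z [ 0.003   0.0018 -1.    ] F [ 0.42 -0.88  0.12] w 0.0002 ff 0.0 q [ 0.54  0.46  1.4   0.    1.28 -1.27]
scene -0.07 [(np.float64(-0.12), 550), (np.float64(-0.1), 533), (np.float64(-0.08), 523), (np.float64(-0.06), 482), (np.float64(-0.04), 496), (np.float64(-0.02), 491), (np.float64(0.0), 105), (np.float64(0.02), 212), (np.float64(0.04), 154), (np.float64(0.06), 3), (np.float64(0.08), 2)]
scene -0.02 [(np.float64(-0.12), 208), (np.float64(-0.1), 184), (np.float64(-0.08), 425), (np.float64(-0.06), 524), (np.float64(-0.04), 523), (np.float64(-0.02), 101), (np.float64(0.0), 491), (np.float64(0.02), 462), (np.float64(0.04), 468), (np.float64(0.06), 474), (np.float64(0.08), 465)]
scene 0.03 [(np.float64(-0.12), 92), (np.float64(-0.1), 2), (np.float64(-0.08), 4), (np.float64(-0.06), 105), (np.float64(-0.04), 97), (np.float64(-0.02), 105), (np.float64(0.0), 364), (np.float64(0.02), 299), (np.float64(0.04), 260), (np.float64(0.06), 258)]
side -0.07 [(np.float64(-0.12), 536), (np.float64(-0.1), 530), (np.float64(-0.08), 522), (np.float64(-0.06), 498), (np.float64(-0.04), 493), (np.float64(-0.02), 482), (np.float64(0.0), 104), (np.float64(0.02), 212), (np.float64(0.04), 151), (np.float64(0.06), 3), (np.float64(0.08), 3)]
side -0.02 [(np.float64(-0.12), 208), (np.float64(-0.1), 433), (np.float64(-0.08), 430), (np.float64(-0.06), 521), (np.float64(-0.04), 521), (np.float64(-0.02), 101), (np.float64(0.0), 486), (np.float64(0.02), 471), (np.float64(0.04), 467), (np.float64(0.06), 470), (np.float64(0.08), 465)]
side 0.03 [(np.float64(-0.12), 90), (np.float64(-0.1), 4), (np.float64(-0.08), 4), (np.float64(-0.06), 100), (np.float64(-0.04), 106), (np.float64(-0.02), 104), (np.float64(0.0), 394), (np.float64(0.02), 303), (np.float64(0.04), 248)]
```

Request:
carry_out(
  deltas=[
    [[-0.034,-0.009,-0.015],[0,0,0],-1],
    [[-0.064,-0.016,-0.036],[0,0,0],-1],
    [[-0.087,-0.022,-0.064],[0,0,0],-1],
    [[-0.0985,-0.0247,-0.0985],[0,0,0],-1],
    [[-0.0985,-0.0247,-0.0985],[0,0,0],-1],
  ],
)

```text
time_s: 11.75
position: [0.4413, 0.3286, 0.1995]
ee_rot: [-0.002, -0.12, 0.993, -0.001]
wrist_force: [0.5, 0.2, 0.5]
grip_width: 0.0002
finger_force: 0.0
```

Request:
carry_out(
  deltas=[
    [[-0.002,0,-0.01],[0,0,0],-1],
    [[-0.003,0,-0.02],[0,0,0],-1],
    [[-0.003,0,-0.028],[0,0,0],-1],
    [[-0.003,0,-0.034],[0,0,0],-1],
    [[-0.003,0,-0.034],[0,0,0],-1],
  ],
)

```text
time_s: 12.25
position: [0.4406, 0.3291, 0.1825]
ee_rot: [0.001, -0.12, 0.993, 0.0]
wrist_force: [-7.2, -4.4, 18.1]
grip_width: 0.0001
finger_force: 9.1
```

Request:
carry_out(
  deltas=[
    [[0,0,0.07],[0,0,0],-1],
    [[0,0,0.14],[0,0,0],-1],
    [[0,0,0.2],[0,0,0],-1],
    [[-0.08,-0.06,0.2],[0,0,0],-1],
    [[-0.12,-0.09,0.2],[0,0,0],-1],
  ],
)

```text
time_s: 12.75
position: [0.3675, 0.2743, 0.3015]
ee_rot: [0.001, -0.12, 0.993, 0.0]
wrist_force: [-0.2, 0.4, -0.1]
grip_width: -0.0001
finger_force: 0.0
```

Request:
carry_out(
  deltas=[
    [[-0.0547,-0.0307,0],[0,0,0],-1],
    [[-0.0547,-0.0307,0],[0,0,0],-1],
    [[-0.0547,-0.0307,0],[0,0,0],-1],
    [[-0.0547,-0.0307,0],[0,0,0],-1],
    [[-0.0547,-0.0307,0],[0,0,0],-1],
  ],
)

```text
time_s: 13.25
position: [0.336, 0.2569, 0.3007]
ee_rot: [-0.0, -0.12, 0.993, -0.0]
wrist_force: [0.7, 0.5, 0.1]
grip_width: -0.0002
finger_force: 0.0
```

```bash
python3 - <<'E'
from h import *
pose();prof()
a=np.load('scene.npz')['img'][90:230,165:275];b=np.load('side.npz')['img'][85:225,220:330]
w=snap('wrist')['img']
m=cv2.resize(np.hstack([a,b]),None,fx=3.6,fy=3.6,interpolation=cv2.INTER_CUBIC)
cv2.imwrite('pics/e.png',np.clip(m*1.5,0,255).astype(np.uint8))
E
```

```text
t 13.25 pos [0.336  0.2569 0.3007] yaw_y 103.76 z [-3.e-04 -2.e-04 -1.e+00] F [0.67 0.52 0.05] w -0.0002 ff 0.0 q [ 0.57  0.02  1.86 -0.    1.27 -1.24]
scene -0.07 [(np.float64(-0.12), 512), (np.float64(-0.1), 501), (np.float64(-0.08), 3), (np.float64(-0.06), 112), (np.float64(-0.04), 112), (np.float64(-0.02), 112), (np.float64(0.0), 112), (np.float64(0.02), 113), (np.float64(0.04), 113), (np.float64(0.06), 3), (np.float64(0.08), 3)]
scene -0.02 [(np.float64(-0.12), 402), (np.float64(-0.1), 184), (np.float64(-0.08), 142), (np.float64(-0.06), 111), (np.float64(-0.04), 134), (np.float64(-0.02), 135), (np.float64(0.0), 116), (np.float64(0.02), 113), (np.float64(0.04), 112)]
scene 0.03 [(np.float64(-0.12), 92), (np.float64(-0.1), 2), (np.float64(-0.08), 3), (np.float64(-0.06), 111), (np.float64(-0.04), 112), (np.float64(-0.02), 113), (np.float64(0.0), 113), (np.float64(0.02), 113), (np.float64(0.04), 113)]
side -0.07 [(np.float64(-0.12), 508), (np.float64(-0.1), 500), (np.float64(-0.08), 471), (np.float64(-0.06), 112), (np.float64(-0.04), 112), (np.float64(-0.02), 112), (np.float64(0.0), 112), (np.float64(0.02), 112), (np.float64(0.04), 113), (np.float64(0.06), 3), (np.float64(0.08), 3)]
side -0.02 [(np.float64(-0.12), 402), (np.float64(-0.1), 348), (np.float64(-0.08), 141), (np.float64(-0.06), 112), (np.float64(-0.04), 134), (np.float64(-0.02), 136), (np.float64(0.0), 113), (np.float64(0.02), 113), (np.float64(0.04), 112), (np.float64(0.08), 3)]
side 0.03 [(np.float64(-0.12), 89), (np.float64(-0.1), 3), (np.float64(-0.08), 3), (np.float64(-0.06), 112), (np.float64(-0.04), 113), (np.float64(-0.02), 113), (np.float64(0.0), 113), (np.float64(0.02), 114), (np.float64(0.04), 114)]
```

View pics/e.png

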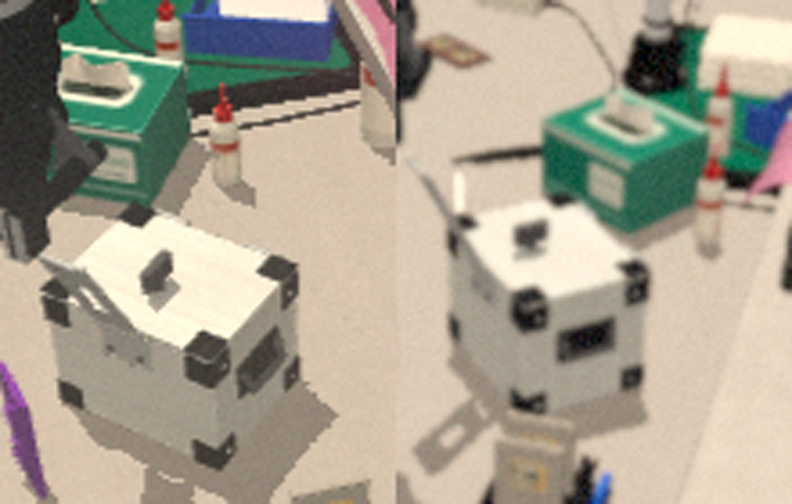

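The lid is shut flat, with its top reading 112–113 mm everywhere and the board still inside. The wing stands at scene crop (157,272), roughly along x, and the hasp leans out at the front. Now I lower in front of the hasp.

Request:
carry_out(
  deltas=[
    [[0,0,-0.03],[0,0,0],-1],
    [[0,0,-0.0595],[0,0,0],-1],
    [[0,0,-0.0595],[0,0,0],-1],
    [[0,0,-0.0595],[0,0,0],-1],
    [[0,0,-0.0595],[0,0,0],-1],
  ],
)

```text
time_s: 13.9
position: [0.3357, 0.2568, 0.266]
ee_rot: [0.001, -0.12, 0.993, 0.0]
wrist_force: [-0.1, 0.8, -0.1]
grip_width: 0.0
finger_force: 0.0
```

```bash
cat >> h.py <<'E'
def wing(names=('scene','side'),z0=.122):
    a=.241;o=np.array([.464,.2882])
    for n in names:
        P=cloud(snap(n)).reshape(-1,3)
        d=P[:,:2]-o;x=np.cos(a)*d[:,0]+np.sin(a)*d[:,1];y=-np.sin(a)*d[:,0]+np.cos(a)*d[:,1];z=P[:,2]
        k=(z>z0)&(z<.145)&(abs(x+.014)<.025)&(abs(y)<.025)
        if k.sum()>8:
            r=cv2.minAreaRect((np.c_[x,y][k]*1000).astype(np.float32));print(n,k.sum(),np.round(r[0],1),np.round(r[1],1),round(r[2],1))
E
python3 - <<'E'
from h import *
pose();wing()
E
```

```text
t 13.9 pos [0.3357 0.2568 0.266 ] yaw_y 103.76 z [ 1.e-03  6.e-04 -1.e+00] F [-0.07  0.77 -0.08] w 0.0 ff 0.0 q [ 0.57  0.05  1.91 -0.    1.18 -1.24]
scene 62 [-13.4  -0.6] [32.4  9. ] 5.6
side 51 [-15.7  -0.5] [28.3 13.7] 0.9
```

Request:
carry_out(
  deltas=[
    [[0.046,0.011,0.01],[0,0,0],-1],
    [[0.0925,0.0225,0.02],[0,0,0],-1],
    [[0.113,0.0275,0.022],[0,0,0],-1],
    [[0.133,0.0325,0.023],[0,0,0],-1],
    [[0.133,0.0325,0.023],[0,0,0],-1],
  ],
)

```text
time_s: 14.5
position: [0.4161, 0.2762, 0.2792]
ee_rot: [0.0, -0.12, 0.993, 0.0]
wrist_force: [-0.1, -0.3, -0.5]
grip_width: 0.0001
finger_force: 0.0
```

Request:
carry_out(
  deltas=[
    [[0.038,0.009,-0.015],[0,0,0],-1],
    [[0.071,0.0175,-0.04],[0,0,0],-1],
    [[0.097,0.024,-0.073],[0,0,0],-1],
    [[0.105,0.026,-0.09],[0,0,0],-1],
    [[0.105,0.026,-0.09],[0,0,0],-1],
  ],
)

```text
time_s: 15.0
position: [0.4777, 0.2915, 0.2238]
ee_rot: [-0.001, -0.12, 0.993, -0.0]
wrist_force: [-0.2, 0.9, 0.6]
grip_width: 0.0004
finger_force: 0.0
```

```bash
python3 - <<'E'
from h import *
pose();prof()
E
```

```text
t 15.0 pos [0.4777 0.2915 0.2238] yaw_y 103.75 z [-0.0023 -0.0012 -1.    ] F [-0.24  0.86  0.57] w 0.0004 ff 0.0 q [ 0.48  0.4   1.58  0.    1.16 -1.33]
scene -0.07 [(np.float64(-0.12), 415), (np.float64(-0.1), 413), (np.float64(-0.08), 494), (np.float64(-0.06), 466), (np.float64(-0.04), 457), (np.float64(-0.02), 448), (np.float64(0.0), 430), (np.float64(0.02), 432), (np.float64(0.04), 422), (np.float64(0.06), 109), (np.float64(0.08), 2)]
scene -0.02 [(np.float64(-0.12), 80), (np.float64(-0.1), 3), (np.float64(-0.08), 117), (np.float64(-0.06), 122), (np.float64(-0.04), 324), (np.float64(-0.02), 344), (np.float64(0.0), 259), (np.float64(0.02), 432), (np.float64(0.04), 113)]
scene 0.03 [(np.float64(-0.12), 93), (np.float64(-0.1), 3), (np.float64(-0.08), 3), (np.float64(-0.06), 112), (np.float64(-0.04), 113), (np.float64(-0.02), 113), (np.float64(0.0), 253), (np.float64(0.02), 221), (np.float64(0.04), 113)]
side -0.07 [(np.float64(-0.12), 513), (np.float64(-0.1), 502), (np.float64(-0.08), 495), (np.float64(-0.06), 468), (np.float64(-0.04), 456), (np.float64(-0.02), 447), (np.float64(0.0), 433), (np.float64(0.02), 432), (np.float64(0.04), 423), (np.float64(0.06), 409), (np.float64(0.08), 3)]
side -0.02 [(np.float64(-0.12), 397), (np.float64(-0.1), 3), (np.float64(-0.08), 497), (np.float64(-0.06), 123), (np.float64(-0.04), 349), (np.float64(-0.02), 362), (np.float64(0.0), 263), (np.float64(0.02), 164), (np.float64(0.04), 326), (np.float64(0.08), 3)]
side 0.03 [(np.float64(-0.12), 91), (np.float64(-0.1), 4), (np.float64(-0.08), 3), (np.float64(-0.06), 112), (np.float64(-0.04), 113), (np.float64(-0.02), 239), (np.float64(0.0), 248), (np.float64(0.02), 111), (np.float64(0.04), 112)]
```

Request:
carry_out(
  deltas=[
    [[0.01,0.0025,-0.019],[0,0,0],-1],
    [[0.014,0.0035,-0.04],[0,0,0],-1],
    [[0.016,0.004,-0.052],[0,0,0],-1],
    [[0.016,0.004,-0.06],[0,0,0],-1],
    [[0.016,0.004,-0.06],[0,0,0],-1],
  ],
)

```text
time_s: 15.6
position: [0.4876, 0.2939, 0.1881]
ee_rot: [-0.001, -0.12, 0.993, -0.0]
wrist_force: [0.4, -0.0, 1.0]
grip_width: -0.0003
finger_force: 0.0
```

Request:
carry_out(
  deltas=[
    [[0,0,-0.001],[0,0,0],-1],
    [[0,0,-0.002],[0,0,0],-1],
    [[0,0,-0.003],[0,0,0],-1],
    [[0,0,-0.003],[0,0,0],-1],
    [[0,0,-0.003],[0,0,0],-1],
  ],
)

```text
time_s: 16.1
position: [0.4878, 0.2941, 0.1873]
ee_rot: [0.0, -0.12, 0.993, 0.0]
wrist_force: [0.2, 0.6, -1.2]
grip_width: 0.0001
finger_force: 0.0
```

Request:
carry_out(
  deltas=[
    [[0,0,-0.001],[0,0,0],-1],
    [[0,0,-0.002],[0,0,0],-1],
    [[0,0,-0.003],[0,0,0],-1],
    [[0,0,-0.003],[0,0,0],-1],
    [[0,0,-0.003],[0,0,0],-1],
  ],
)

```text
time_s: 16.6
position: [0.4879, 0.2941, 0.1863]
ee_rot: [0.0, -0.12, 0.993, 0.0]
wrist_force: [-4.4, -1.6, 8.7]
grip_width: -0.0001
finger_force: 5.0
```

Request:
carry_out(
  deltas=[
    [[0,0,-0.002],[0,0,0],-1],
    [[0,0,-0.002],[0,0,0],-1],
    [[0,0,0.04],[0,0,0],-1],
    [[0,0,0.1],[0,0,0],0],
    [[-0.062,-0.0155,0.15],[0,0,0],0],
  ],
)

```text
time_s: 17.1
position: [0.4521, 0.2849, 0.2765]
ee_rot: [0.001, -0.119, 0.993, 0.0]
wrist_force: [0.6, -0.3, 1.1]
grip_width: 0.0284
finger_force: 0.0
```

```bash
python3 - <<'E'
from h import *
pose();prof();wing(('scene','side','wrist'),.12)
w=np.load('wrist.npz')['img']
cv2.imwrite('pics/w3.png',np.clip(w*1.5,0,255).astype(np.uint8))
E
```

```text
t 17.1 pos [0.4521 0.2849 0.2765] yaw_y 103.69 z [ 1.e-03  4.e-04 -1.e+00] F [ 0.55 -0.26  1.12] w 0.0284 ff 0.0 q [ 0.49  0.29  1.6  -0.    1.25 -1.32]
scene -0.07 [(np.float64(-0.12), 541), (np.float64(-0.1), 538), (np.float64(-0.08), 511), (np.float64(-0.06), 496), (np.float64(-0.04), 490), (np.float64(-0.02), 484), (np.float64(0.0), 484), (np.float64(0.02), 468), (np.float64(0.04), 113), (np.float64(0.06), 108), (np.float64(0.08), 2)]
scene -0.02 [(np.float64(-0.12), 541), (np.float64(-0.1), 3), (np.float64(-0.08), 117), (np.float64(-0.06), 382), (np.float64(-0.04), 378), (np.float64(-0.02), 485), (np.float64(0.0), 348), (np.float64(0.02), 116), (np.float64(0.04), 117)]
scene 0.03 [(np.float64(-0.12), 92), (np.float64(-0.1), 3), (np.float64(-0.08), 3), (np.float64(-0.06), 112), (np.float64(-0.04), 306), (np.float64(-0.02), 306), (np.float64(0.0), 113), (np.float64(0.02), 113), (np.float64(0.04), 113)]
side -0.07 [(np.float64(-0.12), 537), (np.float64(-0.1), 533), (np.float64(-0.08), 509), (np.float64(-0.06), 500), (np.float64(-0.04), 491), (np.float64(-0.02), 486), (np.float64(0.0), 485), (np.float64(0.02), 468), (np.float64(0.04), 113), (np.float64(0.06), 4), (np.float64(0.08), 4)]
side -0.02 [(np.float64(-0.12), 3), (np.float64(-0.1), 4), (np.float64(-0.08), 117), (np.float64(-0.06), 413), (np.float64(-0.04), 322), (np.float64(-0.02), 251), (np.float64(0.0), 389), (np.float64(0.02), 117), (np.float64(0.04), 117), (np.float64(0.08), 2)]
side 0.03 [(np.float64(-0.12), 92), (np.float64(-0.1), 3), (np.float64(-0.08), 4), (np.float64(-0.06), 113), (np.float64(-0.04), 493), (np.float64(-0.02), 489), (np.float64(0.0), 113), (np.float64(0.02), 113), (np.float64(0.04), 113)]
scene 66 [-15.   -1.3] [ 8.2 30.7] 89.2
side 57 [-17.1  -1.2] [11.3 29.8] 89.9
wrist 387 [-13.1  -1.7] [29.4  8.2] 0.5
```

View pics/w3.png

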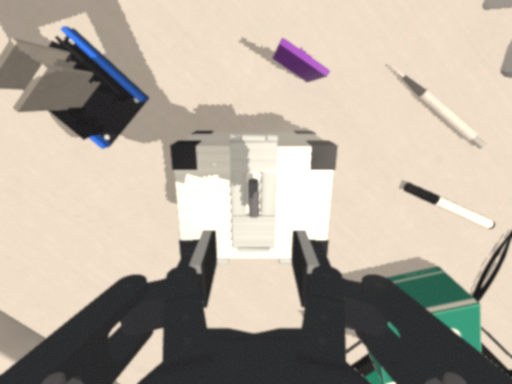

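The wrist view shows the hasp flat on the lid, with the wing standing through its slot at (254,197), aligned with the slot.

Request:
carry_out(
  deltas=[
    [[-0.003,-0.001,-0.04],[0,0,0],0],
    [[-0.003,-0.001,-0.08],[0,0,0],0],
    [[-0.003,-0.001,-0.12],[0,0,0],0],
    [[-0.003,-0.001,-0.14],[0,0,0],0],
    [[-0.003,-0.001,-0.14],[0,0,0],0],
  ],
)

```text
time_s: 17.85
position: [0.4486, 0.2839, 0.1891]
ee_rot: [-0.002, -0.12, 0.993, -0.001]
wrist_force: [0.7, 0.1, -0.3]
grip_width: 0.0426
finger_force: 0.0
```

Request:
carry_out(
  deltas=[
    [[0,0,0],[0,0,0],-0.3],
    [[0,0,0],[0,0,0],-0.6],
    [[0,0,0],[0,0,0],-0.8],
    [[0,0,0],[0,0,0],-1],
    [[0,0,0],[0,0,0],-1],
  ],
  force=25,
)

```text
time_s: 18.35
position: [0.4492, 0.2842, 0.1924]
ee_rot: [0.001, -0.12, 0.993, 0.0]
wrist_force: [-0.5, -2.1, 5.4]
grip_width: 0.008
finger_force: 28.0
```

Request:
carry_out(
  deltas=[
    [[0,0,0.0025],[0,0,-0.02],-1],
    [[0,0,0.0025],[0,0,-0.042],-1],
    [[0,0,0.0025],[0,0,-0.064],-1],
    [[0,0,0.0025],[0,0,-0.086],-1],
    [[0,0,0.0025],[0,0,-0.108],-1],
  ],
)

```text
time_s: 18.85
position: [0.4493, 0.285, 0.1932]
ee_rot: [0.001, 0.22, 0.975, 0.001]
wrist_force: [6.0, 9.9, -6.6]
grip_width: 0.0081
finger_force: 26.4
```

Request:
carry_out(
  deltas=[
    [[0,0,0],[0,0,-0.022],-1],
    [[0,0,0],[0,0,-0.044],-1],
    [[0,0,0],[0,0,-0.066],-1],
    [[0,0,0],[0,0,-0.088],-1],
    [[0,0,0],[0,0,-0.11],-1],
  ],
)

```text
time_s: 19.35
position: [0.4498, 0.2856, 0.1933]
ee_rot: [0.001, 0.538, 0.843, 0.003]
wrist_force: [13.8, 16.1, -12.0]
grip_width: 0.008
finger_force: 25.8
```

Request:
carry_out(
  deltas=[
    [[0,0,0],[0,0,-0.015],-1],
    [[0,0,0],[0,0,-0.03],-1],
    [[0,0,0],[0,0,-0.034],-1],
    [[0,0,0],[0,0,-0.034],-1],
    [[0,0,0],[0,0,-0.034],-1],
  ],
)

```text
time_s: 19.85
position: [0.45, 0.2857, 0.1933]
ee_rot: [0.001, 0.622, 0.783, 0.003]
wrist_force: [14.3, 16.4, -12.9]
grip_width: 0.0077
finger_force: 26.0
```

Request:
carry_out(
  deltas=[
    [[0,0,0],[0,0,0],-0.5],
    [[0,0,0],[0,0,0],0],
    [[0,0,0],[0,0,0],0],
    [[0,0,0.03],[0,0,0],0],
    [[0,0,0.08],[0,0,0],0],
  ],
)

```text
time_s: 20.35
position: [0.4482, 0.2838, 0.24]
ee_rot: [-0.001, 0.622, 0.783, -0.002]
wrist_force: [0.3, -0.1, -0.2]
grip_width: 0.0427
finger_force: 0.0
```

Request:
carry_out(
  deltas=[
    [[0,0,0.07],[0,0,0],0],
    [[-0.05,-0.05,0.14],[0,0,0],0],
    [[-0.1,-0.1,0.17],[0,0,0],0],
    [[-0.15,-0.15,0.17],[0,0,0],0],
    [[-0.15,-0.15,0.17],[0,0,0],0],
  ],
)

```text
time_s: 20.85
position: [0.356, 0.1919, 0.3441]
ee_rot: [0.001, 0.623, 0.783, 0.001]
wrist_force: [0.7, -0.9, -0.8]
grip_width: 0.0427
finger_force: 0.0
```

```bash
python3 - <<'E'
from h import *
pose();prof();wing(('scene','side'),.12)
a=np.load('scene.npz')['img'][90:320,165:345];b=np.load('side.npz')['img'][85:315,200:340]
m=cv2.resize(np.hstack([a,b]),None,fx=2.45,fy=2.45,interpolation=cv2.INTER_CUBIC)
cv2.imwrite('pics/f.png',np.clip(m*1.5,0,255).astype(np.uint8))
E
```

```text
t 20.85 pos [0.356  0.1919 0.3441] yaw_y 12.98 z [ 2.1e-03  6.0e-04 -1.0e+00] F [ 0.67 -0.91 -0.82] w 0.0427 ff 0.0 q [ 0.4  -0.07  1.84 -0.    1.37  0.18]
scene -0.07 [(np.float64(-0.12), 325), (np.float64(-0.1), 324), (np.float64(-0.08), 352), (np.float64(-0.06), 113), (np.float64(-0.04), 114), (np.float64(-0.02), 113), (np.float64(0.0), 113), (np.float64(0.02), 113), (np.float64(0.04), 113), (np.float64(0.06), 110), (np.float64(0.08), 3)]
scene -0.02 [(np.float64(-0.12), 3), (np.float64(-0.1), 3), (np.float64(-0.08), 118), (np.float64(-0.06), 115), (np.float64(-0.04), 116), (np.float64(-0.02), 136), (np.float64(0.0), 116), (np.float64(0.02), 116), (np.float64(0.04), 116)]
scene 0.03 [(np.float64(-0.12), 92), (np.float64(-0.1), 3), (np.float64(-0.08), 3), (np.float64(-0.06), 113), (np.float64(-0.04), 114), (np.float64(-0.02), 113), (np.float64(0.0), 113), (np.float64(0.02), 113), (np.float64(0.04), 113)]
side -0.07 [(np.float64(-0.12), 329), (np.float64(-0.1), 363), (np.float64(-0.08), 377), (np.float64(-0.06), 113), (np.float64(-0.04), 113), (np.float64(-0.02), 113), (np.float64(0.0), 113), (np.float64(0.02), 113), (np.float64(0.04), 113), (np.float64(0.06), 3), (np.float64(0.08), 3)]
side -0.02 [(np.float64(-0.12), 4), (np.float64(-0.1), 3), (np.float64(-0.08), 117), (np.float64(-0.06), 116), (np.float64(-0.04), 116), (np.float64(-0.02), 136), (np.float64(0.0), 116), (np.float64(0.02), 117), (np.float64(0.04), 117), (np.float64(0.08), 3)]
side 0.03 [(np.float64(-0.12), 89), (np.float64(-0.1), 3), (np.float64(-0.08), 3), (np.float64(-0.06), 113), (np.float64(-0.04), 115), (np.float64(-0.02), 113), (np.float64(0.0), 114), (np.float64(0.02), 113), (np.float64(0.04), 113)]
scene 72 [-13.4  -0.8] [28.2 10.9] 85.2
side 49 [-14.8  -1.9] [32.2  9.6] 89.3
```

View pics/f.png

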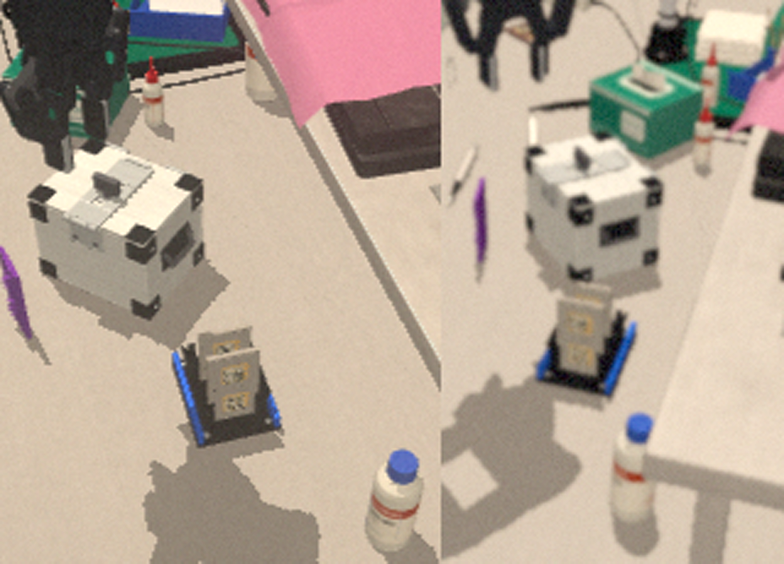

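The crop shows the lid shut and the hasp flat, with the wing across it at (107,184), measured at about 85–90°. The grey boards and the bottle are still in place, so I hand in.

```bash
python3 -c "
from rig import close_job
print(close_job())"
```

```text
the job is handed in; nothing more can be done
None
```

I handed the job in at about 21 s: the red board is seated in the middle guides, the lid is shut, the hasp lies flat and the wing is turned about 90° across it. The grey boards and the bottle look undisturbed; the judge's verdict was not shown.

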